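# Close the empty well of the food warmer

## Robot

A 6-joint arm with a two-finger parallel gripper is mounted at the origin on the work surface. World frame = base frame: x ahead of the robot, y to its left, z up, the work surface at z = 0. Lengths are in m, angles in rad, forces in N, time in s.
With the tool pointing down it reaches from about 0.275 to 1 m from the base axis. Payload 8.4 kg.
Tool frame: the origin (TCP) lies at the centre of the arm's flange, where the gripper is bolted on; the fingertips stand 173 mm ahead of it and the grasp point (between the pads) lies 155 mm ahead of it; z points along the fingers, y is the line along which they close (so a half turn about z gives the same grasp; the last joint's range is limited). The gripper opens to 85 mm and grips with 20 to 120 N. Pads are 22 mm wide; open, the fingers measure 114 mm over their backs; the gripper's body (76 mm by 85 mm) begins 54 mm behind the grasp point. The pads swing forward as they close: fully open they stand 13 mm farther back than shut.
Start: joints at [-1.249, 0.353, 1.633, -0, 1.155, -0.002], TCP at [0.199, -0.593, 0.405] pointing down, gripper open.
Joint ranges: [-2.63, 2.63], [-0.92, 2.1], [0.06, 2.66], [-1.3, 4.44], [0, 2.69], [-3.02, 3.02]. Speed limits (rad/s): [2.22, 2.22, 2.79, 3.14, 3.14, 3.14].

## Interface

Orientations are given as [roll, pitch, yaw] about the fixed x, y, z axes, in that order (R = Rz(yaw) Ry(pitch) Rx(roll)).
In Python, from rig import arm gives the robot as it stands. Calls block until the motion is done:
- arm.movep(position, orientation): joint-space move of the TCP to a pose.
- arm.movel(position, v=0.15, orientation=None, contact_N=None): straight line of the TCP; orientation=None keeps the orientation; v is the mean speed in m/s. With contact_N (N) it stops when the force on the tool has changed by that much, and returns True; else False.
- arm.movej(angles): joint-space move.
- arm.release() and arm.grasp(grip_force=None): open the fingers fully, or close them until they stop; grip_force is the grip in N (None keeps the last).
- arm.wait(seconds).
- arm.ik(position, orientation): joint angles nearest the present ones, or None.
- arm.get_obs(): the state.
- arm.grab_frame(name): name is "scene" or "top"; returns a dict with "pixels" (480x640x3 uint8, blue, green, red), "fx", "fy", "cx", "cy" (pixels), "world_to_cam" (4x4, takes a point from world to camera coordinates). Camera axes: x right, y up, looking along -z (the intrinsics and any distortion apply to the point x, -y, -z); pixel columns grow to the right and rows downward; lengths in m; the calibration is good to about 2 mm. A picture is of the moment at which its call begins. There is no depth.
A pose or a line that the arm cannot do raises arm.IKError and nothing moves.
- arm.hand_in(): hands the job in; it is judged then, once.
The state is a dict: "time": time; "joint_positions": joint angles; "qvel": joint speeds; "joint_efforts": joint torques, N m; "ee_pos": TCP position; "eef_rot": TCP orientation; "contact_force": force on the tool from outside, world axes, zero at the start; "moment": the same for the moment, N m; "opening": finger opening in m; "gripper_force": force on a finger pad.
Only numpy, scipy, OpenCV 4.12 (cv2) and the standard library are available. Lean on these libraries where they do the work, as an engineer would, in place of code of your own. Each camera call takes 0.05 s, during which the arm holds its last target. There are 200 camera calls.

## Task

The well of the food warmer is out of use and has to be covered. Take the large knobbed cover from the counter, set it down on the clear half of the warmer's deck plate and, keeping it down on the plate, slide it gently across by feel until it drops into the rebate round the opening and lies flush; let go of it there. Do not carry it over the open well, do not bang or force it against the plate, and leave the smaller lid and the other things alone.

Things in the scene. Friction and masses are not known exactly. Their poses are not given: they have to be found in the camera images.
- warmer: Food warmer, fixed: steel housing 256 x 376 mm under a flat, kerbless deck plate 280 (x) x 400 (y) mm, upper face 120 mm above the counter. Origin on the counter under the housing's middle; y runs lengthwise towards the opening, z up, control panel on the -x side. The deck lies with play on its seal: it and its opening sit up to 8 mm in x and in y off the housing; it resists pushes to 100 N.
- opening (a point): Point on the housing at (0, 95, 120) mm in the warmer's frame, at the deck's upper face: the opening's middle if the deck lay centred. The real one is up to 8 mm off along the warmer's x and up to 8 mm along its y. The opening is a round rebate 123 mm in diameter and 5 mm deep with a flat ledge, and inside that the well, 84 mm in diameter. The deck has no other hole.
- clear_half (a point): Middle of the deck's clear half, for setting the cover down: at (0, -80, 120) mm in the warmer's frame, on the deck's upper face, 175 mm from point opening straight along the warmer's -y. From it flat plate reaches 120 mm to the deck's end and 140 mm to each side, give or take the play. The cover, lying free on the deck, drags with 1.5 to 4 N.
- cover: The cover that fits: flat steel disc 120 mm in diameter, 5 mm thick, about 0.4 kg, with an upright black round knob 26 mm in diameter and 28 mm high on its middle (top of knob 33 mm above the underside). Lies on the counter, knob up. Origin at the middle of the underside, z up along the knob. In the rebate it has 1.5 mm of play all round and its face is flush.
- small_lid: A lid of the same make that does not fit: disc 90 mm in diameter, 5 mm thick, with the same knob, lying on the counter near the cover. Origin at the middle of its underside. The two may have changed places. Leave it.
- ladle: Ladle lying on the counter, 350 mm long; origin under the middle of the handle. Leave it.
- sauce: Sauce bottle, 64 mm in diameter, 190 mm tall, standing; origin under its middle. Leave it.
- bowl: White bowl, 150 mm across, 60 mm tall; origin under its middle. Leave it.
- mug: Steel cup, 76 mm across, 85 mm tall; origin under its middle. Leave it.
- spice_jar: Glass jar, 60 mm across, 95 mm tall; origin under its middle. Leave it.
- scoop: Aluminium scoop lying on the counter, 175 mm long, 60 mm wide, 30 mm tall; origin under the back of its pan. Leave it.
Things that resemble listed ones, but are neither listed nor needed, are in the scene too. Leave any brown or red look-alike of the cover alone.

How it is judged:
On the way, in this order (a step that is already met when the one before it is completed fails the run):
1. the cover is set down flat on the deck's clear half, beside the opening (contact force between cover and warmer above 0.3 N and z of cover in the frame of warmer between 0.1185 and 0.1215 m and angle between cover's own z axis and vertical below 0.04 rad and horizontal distance between cover and opening above 0.08 m), for 0.1 s.
2. the cover has dropped into the rebate and lies flush (z of cover in the frame of warmer between 0.1135 and 0.1165 m and angle between cover's own z axis and vertical below 0.02 rad and horizontal distance between cover and opening below 0.02 m), for 0.2 s.
At the end, for the whole second after the job is handed in: The cover lies in the rebate round the opening, flush with the deck within 1.5 mm and level within 0.02 rad, at most 20 mm from site opening, released and at rest (all of step 2 and linear speed of cover below 0.02 m/s and contact force between the fingers and cover below 0.1 N); the robot touches nothing.
It fails at once if the cover is carried above the deck over the open well: within 45 mm of site opening its underside is more than 8 mm above the deck (horizontal distance between cover and opening below 0.045 m and z of cover in the frame of warmer above 0.128 m).
It fails at once if something is pressed or banged against the warmer with more than 30 N (contact force between warmer and anything else above 30 N).
It fails at once if the small lid or another bystander is moved by more than 40 mm (distance of any of small_lid, ladle, sauce, bowl, mug, spice_jar, scoop from where it was at the start of the episode above 0.04 m).
It also fails if it takes over 56 s, if anything falls off the work surface, if the arm or the gripper's body presses on something with over 40 N, if the wrist force passes 120 N, or if a joint passes its speed limit or range.

## Working session

There is one attempt and no reset: what is moved stays moved. The work goes in short steps, each a Python script; the robot and the scene stay as the last script left them, time stands still between calls to the robot, and variables do not carry over. Pictures are saved under pics/ and viewed, at most 10 in all, crops included, and the job is handed in when it is done.

```bash
ls; mkdir -p pics; python3 - <<'E'
from rig import arm
import cv2,numpy as np,pickle
for n in("scene","top"):
    f=arm.grab_frame(n);cv2.imwrite(f"pics/{n}0.png",f["pixels"]);pickle.dump(f,open(f"{n}0.pkl","wb"))
    M=np.array(f["world_to_cam"]);print(n,f.keys(),f["fx"],f["cx"],f["cy"],-M[:3,:3].T@M[:3,3])
print(arm.get_obs())
E
```

```text
pics
scene dict_keys(['pixels', 'fx', 'fy', 'cx', 'cy', 'world_to_cam']) 474.1216134984585 317.1583245849343 241.21204584811272 [1.23873915 0.11453219 1.06534509]
top dict_keys(['pixels', 'fx', 'fy', 'cx', 'cy', 'world_to_cam']) 587.4144230871722 324.42532302783684 236.45895645156565 [ 0.40576757 -0.04293876  1.55068658]
{'time': 0.1, 'joint_positions': array([-1.24941218e+00,  3.53565438e-01,  1.63405316e+00,  1.83249041e-05,
        1.15519036e+00, -2.41211911e-03]), 'qvel': array([ 0.00079473, -0.0012264 , -0.00307367,  0.00167018,  0.00024334,
       -0.00101329]), 'joint_efforts': array([ 1.67610964e-03, -6.06357408e+01, -3.42816532e+01,  1.19061319e-04,
        3.84337021e-03,  5.81263208e-06]), 'ee_pos': array([ 0.19878457, -0.59232524,  0.40404785]), 'eef_rot': array([-3.14037639e+00, -1.96897645e-05,  3.23788850e-01]), 'contact_force': array([ 0.60945351, -1.01416294,  0.67880653]), 'moment': array([ 0.00560372,  0.07436074, -0.00551704]), 'gripper_force': 0.0, 'opening': 0.08554709146633072}
```

View pics/scene0.png

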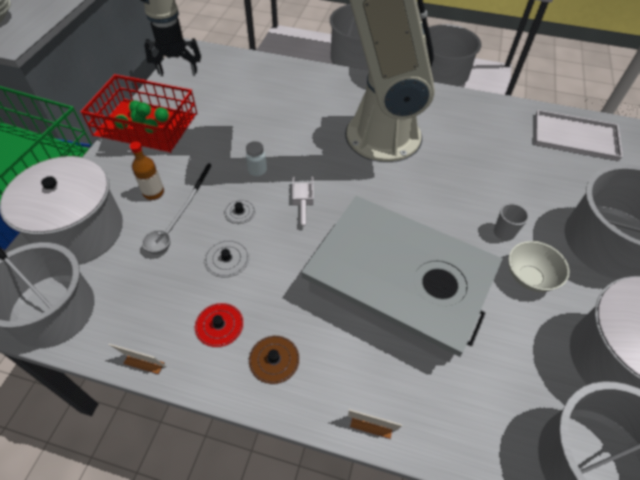

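View pics/top0.png

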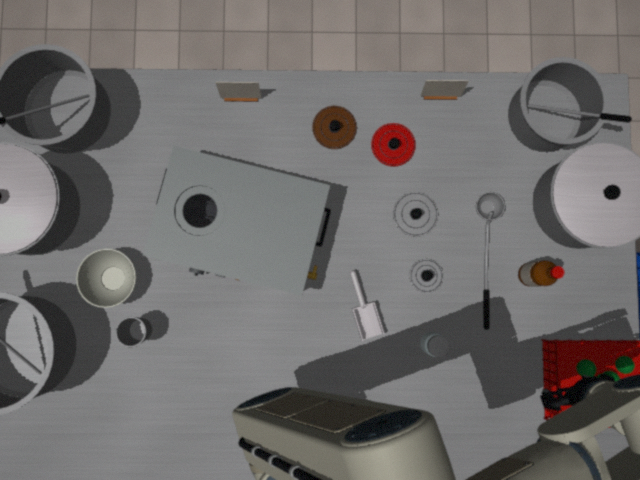

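The top view shows the cover at about (416,214), with a ring about 45 px across (120 mm). The small lid is at (427,275) at about 33 px. The warmer's well is at (200,210), with the clear half to its right. The scene view agrees: cover at (226,257), well at (440,284).

```bash
cat > h.py <<'E'
import numpy as np,cv2
def ray(f,uv):
    M=np.array(f["world_to_cam"]);R,t=M[:3,:3],M[:3,3]
    d=np.array([(uv[0]-f["cx"])/f["fx"],-(uv[1]-f["cy"])/f["fy"],-1.])
    return -R.T@t,R.T@d
def onz(f,uv,z):
    o,d=ray(f,uv);return (o+d*(z-o[2])/d[2])
def tri(fa,a,fb,b):
    (o1,d1),(o2,d2)=ray(fa,a),ray(fb,b)
    s=np.linalg.lstsq(np.c_[d1,-d2],o2-o1,rcond=None)[0]
    p,q=o1+d1*s[0],o2+d2*s[1];return (p+q)/2,np.linalg.norm(p-q)
def blob(f,uv,r,th=50):
    g=f["pixels"].max(2);m=(g<th).astype(np.uint8);k=np.zeros_like(m);cv2.circle(k,uv,r,1,-1);m&=k
    n,l,s,c=cv2.connectedComponentsWithStats(m);i=1+np.argmax(s[1:,4])
    cn=cv2.findContours((l==i).astype(np.uint8),cv2.RETR_EXTERNAL,cv2.CHAIN_APPROX_NONE)[0][0]
    return c[i],s[i],cv2.fitEllipse(cn)
E
python3 - <<'E'
from h import *;import pickle
T=pickle.load(open("top0.pkl","rb"));S=pickle.load(open("scene0.pkl","rb"))
for n,a,b,r in(("cover",(416,214),(226,256),14),("small",(427,275),(238,208),12),("well",(200,210),(440,284),28)):
    A=blob(T,a,r);B=blob(S,b,r)
    print(n,A,B)
    z=.115 if n=="well" else .03
    print("  tri",tri(T,A[2][0],S,B[2][0]),"onz",onz(T,A[2][0],z),onz(S,B[2][0],z))
p=T["pixels"]
g=cv2.cvtColor(p,cv2.COLOR_BGR2GRAY)
# ring outer radius of cover via Hough
for c,r0,r1,w in(((416,214),18,26,30),((427,275),13,20,26),((198,210),22,29,36)):
    s=cv2.resize(g[c[1]-w:c[1]+w,c[0]-w:c[0]+w],None,fx=4,fy=4,interpolation=cv2.INTER_CUBIC)
    h=cv2.HoughCircles(s,cv2.HOUGH_GRADIENT,1,10,param1=60,param2=15,minRadius=r0*4,maxRadius=r1*4)
    if h is not None:
        for u,v,r in h[0][:3]:
            uv=((u+.5)/4-.5+c[0]-w,(v+.5)/4-.5+c[1]-w);print("ring",uv,r/4,onz(T,uv,.12 if c[0]<300 else .005))
c=p[130:310,140:350];cl=cv2.createCLAHE(4,(4,4)).apply(cv2.cvtColor(c,cv2.COLOR_BGR2GRAY))
cv2.imwrite("pics/deck.png",cv2.resize(cl,None,fx=3.3,fy=3.3,interpolation=cv2.INTER_CUBIC))
print(p[240,260],p[290,240],p[160,170-20],p[195,260])
E
```

```text
cover (array([415.92045455, 213.28409091]), array([411, 209,  11,  10,  88], dtype=int32), ((415.9301452636719, 213.29483032226562), (9.054177284240723, 10.487279891967773), 65.0436782836914)) (array([225.26190476, 255.21428571]), array([221, 250,  10,  11,  84], dtype=int32), ((225.27801513671875, 255.25962829589844), (8.645822525024414, 10.730241775512695), 175.0146026611328))
  tri (array([ 0.61018491, -0.30916451,  0.0132288 ]), np.float64(0.001885660878526575)) onz [ 0.60765455 -0.30535713  0.03      ] [ 0.62036756 -0.30335226  0.03      ]
small (array([426.78409091, 275.11363636]), array([422, 271,  11,  10,  88], dtype=int32), ((426.7983703613281, 275.1467590332031), (9.060790061950684, 10.570757865905762), 70.6905517578125)) (array([238.45454545, 208.01515152]), array([235, 203,   8,  11,  66], dtype=int32), ((238.4622344970703, 208.10577392578125), (7.077286720275879, 10.136558532714844), 178.41195678710938))
  tri (array([ 0.44697046, -0.33582319,  0.01470217]), np.float64(0.0019839175857374928)) onz [ 0.44627197 -0.33194903  0.03      ] [ 0.45864378 -0.33026211  0.03      
[... 514 characters left out ...]
0308124 0.24199022 0.115     ]
ring (np.float32(419.5), np.float32(210.25)) 19.95 [ 0.61919696 -0.3192761   0.005     ]
ring (np.float32(425.5), np.float32(275.5)) 14.85 [ 0.44599371 -0.33325991  0.005     ]
ring (np.float32(428.0), np.float32(276.0)) 13.175 [ 0.44470887 -0.3398475   0.005     ]
ring (np.float32(428.5), np.float32(272.75)) 14.55 [ 0.45326272 -0.34127205  0.005     ]
ring (np.float32(199.75), np.float32(210.5)) 26.25 [0.59933338 0.24064394 0.12      ]
ring (np.float32(197.0), np.float32(210.75)) 23.775 [0.59867465 0.24733854 0.12      ]
ring (np.float32(204.0), np.float32(211.5)) 28.575 [0.5969303  0.23021686 0.12      ]
[129 127 127] [132 129 130] [130 129 130] [127 128 125]
```

View pics/deck.png

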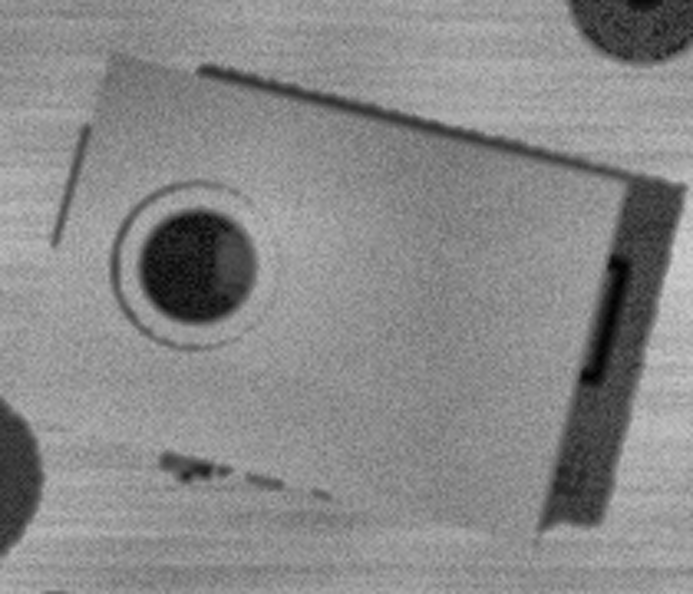

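The crop shows the well at about (198,265) in crop pixels with a lit wall patch on its right side. The rebate ring's left edge is at x=112, with top and bottom at y=180 and 349. The deck's long edge runs from (112,53) to (630,178), and its right edge from (625,190) to (543,530). I'll refine the well centre including the lit wall, and get the yaw.

```bash
python3 - <<'E'
from h import *;import pickle
T=pickle.load(open("top0.pkl","rb"));S=pickle.load(open("scene0.pkl","rb"))
for th in(65,80,95,105):
    A=blob(T,(200,210),22,th);B=blob(S,(440,284),20,th);print(th,A[2],B[2]);print(tri(T,A[2][0],S,B[2][0]),onz(T,A[2][0],.115),onz(S,B[2][0],.115))
cr=lambda u,v:onz(T,((u+.5)/3.3-.5+140,(v+.5)/3.3-.5+130),.12)
a,b=cr(112,53),cr(630,178);c,d=cr(625,190),cr(543,530)
print(a,b,np.linalg.norm(a-b),np.linalg.norm(c-d),np.degrees(np.arctan2(*(a-b)[[1,0]])),np.degrees(np.arctan2(*(c-d)[[1,0]])))
# rebate ring: darkest radius 22..28 px per angle
g=cv2.GaussianBlur(T["pixels"],(0,0),.7).astype(np.float32).mean(2);P=[]
for t in np.arange(0,2*np.pi,.05):
    r=np.arange(20.5,29,.2);x=200+r*np.cos(t);y=210.3+r*np.sin(t)
    v=cv2.remap(g,x.astype(np.float32)[None],y.astype(np.float32)[None],cv2.INTER_CUBIC)[0];i=v.argmin()
    if np.median(v)-v[i]>10 and 2<i<len(r)-3:P.append((x[i],y[i]))
print(len(P));e=cv2.fitEllipse(np.float32(P));print(e,onz(T,e[0],.12),onz(T,e[0],.1175))
E
```

```text
65 ((199.22166442871094, 210.28968811035156), (31.911544799804688, 32.660316467285156), 46.72804641723633) ((439.7164611816406, 283.4371337890625), (26.536176681518555, 34.41046905517578), 111.22660827636719)
(array([0.60098905, 0.24285648, 0.11184358]), np.float64(0.0014028665830575495)) [0.60052264 0.24294086 0.115     ] [0.60324196 0.24172955 0.115     ]
80 ((199.35281372070312, 210.34132385253906), (32.77522277832031, 33.305660247802734), 51.609153747558594) ((439.83795166015625, 283.4220275878906), (27.604541778564453, 35.24872589111328), 111.56500244140625)
(array([0.60086011, 0.2428468 , 0.11174538]), np.float64(0.0008211117500372475)) [0.60039676 0.24261674 0.115     ] [0.60311986 0.2419979  0.115     ]
95 ((199.37887573242188, 210.3229522705078), (33.438777923583984, 34.098968505859375), 56.03127670288086) ((439.7469177246094, 283.4559326171875), (28.249727249145508, 36.00362777709961), 111.09565734863281)
(array([0.60092509, 0.2427367 , 0.11163334]), np.float64(0.000957903557146318)) [0.60044266 0.24255399 0.115     ] [0.60327312 0.24180478 0.115     ]
105 ((199.3627166748047, 210.29103088378906), (33.867069244384766, 34.63957595825195), 66.9541244506836) ((439.7320861816406, 283.4125061035156), (28.72500228881836, 36.465824127197266), 110.06951141357422)
(array([0.60097276, 0.24269188, 0.11187924]), np.float64(0.0010315647809125792)) [0.60052147 0.24259542 0.115     ] [0.60316422 0.24175607 0.115     ]
[0.76034006 0.30886088 0.12      ] [ 0.66826321 -0.07943823  0.12      ] 0.39906684538016163 0.26007102992476905 76.65992386727568 -13.203587136912805
61
((199.1674346923828, 210.1344757080078), (49.34359359741211, 50.26301956176758), 46.34371566772461) [0.60022661 0.24208657 0.12      ] [0.60056641 0.24258462 0.1175    ]
```

Opening is at about (0.601, 0.2425): the two views agree to about 1 mm, and the ring and well agree too. Deck length comes out at 399 mm. The warmer's +y points at 76.7°. The cover is at about (0.610, -0.308). Next I grasp it.

```bash
cat >> h.py <<'E'
U=np.array([np.cos(np.radians(76.7)),np.sin(np.radians(76.7)),0]);OP=np.array([.601,.2425,0]);RPY=[np.pi,0,np.radians(76.7)]
def st(arm,msg=""):
    o=arm.get_obs();print(msg,"t%.2f"%o["time"],o["ee_pos"].round(4),"F",o["contact_force"].round(2),"open %.4f g %.1f"%(o["opening"],o["gripper_force"]));return o
E
python3 - <<'E'
from rig import arm;from h import *
c=np.array([.610,-.308,0])
arm.movep(c+[0,0,.27],RPY);st(arm)
print(arm.movel(c+[0,0,.181],v=.1,contact_N=6));st(arm)
arm.grasp(25);st(arm,"gr")
arm.movel(c+[0,0,.33],v=.15);st(arm,"up")
f=arm.grab_frame("scene");cv2.imwrite("pics/up.png",f["pixels"][120:360,120:440])
E
```

```text
t1.98 [ 0.6095 -0.309   0.2704] F [ 0.36  0.9  -0.34] open 0.0851 g 0.0
False
 t3.02 [ 0.6104 -0.3082  0.1817] F [0.34 0.43 0.21] open 0.0856 g 0.0
gr t3.59 [ 0.6101 -0.308   0.1814] F [-0.46  0.38  5.32] open 0.0253 g 24.7
up t4.73 [ 0.6096 -0.3078  0.3288] F [ 0.23  0.34 -3.63] open 0.0253 g 24.8
```

View pics/up.png

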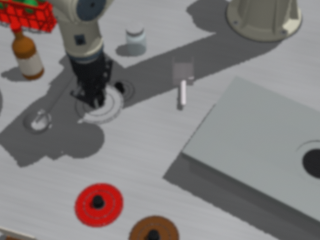

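The cover is gripped and hanging: 3.6 N load, opening 25.3 mm, disc under the gripper at about (100,103) in the crop. Next I set it down on the clear half.

```bash
python3 - <<'E'
from rig import arm;from h import *
s=OP-.14*U
arm.movel(s+[0,0,.335],v=.25);st(arm,"over")
arm.movel(s+[0,0,.309],v=.05)
print(arm.movel(s+[0,0,.292],v=.012,contact_N=4));st(arm,"down")
arm.wait(.2);st(arm)
f=arm.grab_frame("scene");cv2.imwrite("pics/set.png",f["pixels"][150:390,260:580])
E
```

```text
over t6.60 [0.5688 0.1055 0.335 ] F [-0.1  -0.11 -4.02] open 0.0255 g 24.8
True
down t8.04 [0.5688 0.1062 0.3012] F [-1.2  -0.1   5.27] open 0.0253 g 25.6
 t8.24 [0.5688 0.1062 0.3012] F [-0.51 -0.71  4.86] open 0.0249 g 25.6
```

View pics/set.png

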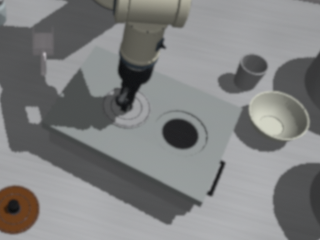

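The cover lies on the clear half at about (125,108) in the crop, left of the open well at (182,133). The TCP height implies its underside is at 0.120 m. Next I release and regrasp so it lies flat, then do a force-regulated slide.

```bash
cat > slide.py <<'E'
from rig import arm;from h import *
def slide(p,z,dist,step,Ft=3,Fmax=9,log=1,u=U,zstop=.2975):
    """move along u in steps, holding the upward reaction near Ft; stop on side force or on the drop"""
    n=int(round(dist/step))
    for i in range(n):
        p=p+step*u
        arm.movel(np.array([p[0],p[1],z]),v=.03)
        o=arm.get_obs();F=o["contact_force"];fu=F@u
        z+=float(np.clip((F[2]-Ft)*1e-4,-4e-4,4e-4))
        if i%log==0:print("d%.1f z%.4f/%.4f Fu%.1f F"%((p-OP)@U*1e3,z,o["ee_pos"][2],fu),F.round(1),"t%.1f"%o["time"])
        if fu<-Fmax or F[2]>14:print("side/press stop",fu,F);break
        if o["ee_pos"][2]<zstop:print("dropped");break
    return p,z
E
python3 - <<'E'
from slide import *
arm.release();arm.wait(.15)
s=OP-.14*U;arm.movel(s+[0,0,.3022],v=.03);arm.grasp(25);st(arm,"regrasp")
p,z=slide(s,.3018,.04,.005)
st(arm)
print(list(p),z)
E
```

```text
regrasp t9.88 [0.5688 0.1062 0.3023] F [-0.32  0.65  1.38] open 0.0246 g 26.1
d-135.0 z0.3021/0.3023 Fu-2.6 F [ 0.1 -2.7  5.6] t10.2
d-130.0 z0.3021/0.3023 Fu-0.6 F [-0.6 -0.4  3.4] t10.5
d-125.0 z0.3024/0.3023 Fu-0.3 F [ 0.  -0.3  5.6] t10.8
d-120.0 z0.3023/0.3023 Fu0.6 F [-0.5  0.8  2.9] t11.2
d-115.0 z0.3024/0.3023 Fu-0.3 F [-0.6 -0.1  3.4] t11.5
d-110.0 z0.3022/0.3023 Fu0.6 F [0.2 0.6 1.3] t11.8
d-105.0 z0.3022/0.3023 Fu-0.7 F [-0.1 -0.7  3.2] t12.1
d-100.0 z0.3023/0.3023 Fu0.7 F [0.3 0.7 3.8] t12.4
 t12.42 [0.5781 0.1455 0.3023] F [0.33 0.68 3.79] open 0.0246 g 26.3
[np.float64(0.5779950262811893), np.float64(0.14518211272229112), np.float64(0.0)] 0.30232197588541004
```

```bash
python3 - <<'E'
from slide import *
p,z=slide(OP-.10*U,.3023,.08,.005,log=4)
p,z=slide(p,z,.023,.00115,Ft=3,log=1)
st(arm);print(list(p),z)
E
```

```text
d-95.0 z0.3023/0.3023 Fu0.6 F [-0.3  0.7  3.5] t12.7
d-75.0 z0.3022/0.3023 Fu1.4 F [0.  1.4 1.1] t14.0
d-55.0 z0.3024/0.3023 Fu-0.1 F [-0.4 -0.   3.4] t15.3
d-35.0 z0.3023/0.3023 Fu-1.3 F [-1.4 -1.   3.5] t16.5
d-18.9 z0.3022/0.3022 Fu-2.4 F [-1.4 -2.1  3.2] t17.7
d-17.7 z0.3023/0.3022 Fu-3.4 F [-0.9 -3.3  3.6] t18.0
d-16.6 z0.3022/0.3022 Fu-2.2 F [-1.2 -2.   1.9] t18.2
d-15.4 z0.3021/0.3022 Fu-2.6 F [-1.3 -2.3  2.6] t18.5
d-14.3 z0.3021/0.3022 Fu-2.6 F [ 0.1 -2.7  2.6] t18.7
d-13.1 z0.3021/0.3021 Fu-2.7 F [-0.1 -2.7  2.8] t19.0
d-12.0 z0.3020/0.3021 Fu-2.0 F [-0.6 -1.9  2.2] t19.2
d-10.8 z0.3020/0.3020 Fu-3.7 F [-1.1 -3.6  3.3] t19.5
d-9.7 z0.3020/0.3020 Fu-3.0 F [-1.4 -2.7  2.8] t19.7
d-8.5 z0.3020/0.3020 Fu-3.2 F [-1.1 -3.1  2.7] t20.0
d-7.4 z0.3020/0.3019 Fu-2.2 F [-0.7 -2.1  2.9] t20.2
d-6.2 z0.3019/0.3019 Fu-2.9 F [-1.1 -2.7  2.8] t20.5
d-5.1 z0.3017/0.3018 Fu-1.9 F [-1.5 -1.6  0.9] t20.7
d-3.9 z0.3015/0.3017 Fu-1.9 F [-0.4 -1.9  0.8] t21.0
d-2.8 z0.3013/0.3015 Fu-1.2 F [ 0.1 -1.3  1. ] t21.2
d-1.6 z0.3010/0.3012 Fu-1.0 F [ 0.3 -1.  -0.4] t21.5
d-0.5 z0.3006/0.3005 Fu-0.2 F [-0.5 -0.1 -3. ] t21.7
d0.7 z0.3002/0.3004 Fu0.4 F [ 0.1  0.4 -3.1] t22.0
d1.8 z0.2998/0.3001 Fu-2.3 F [-0.2 -2.3 -3.5] t22.2
d3.0 z0.2995/0.2998 Fu-8.2 F [ 0.1 -8.4 -0.1] t22.5
 t22.48 [0.6017 0.2445 0.2998] F [ 0.13 -8.45 -0.06] open 0.0252 g 26.0
[np.float64(0.6016901492115634), np.float64(0.24541953661833088), np.float64(0.0)] 0.29945458436151157
```

At d of about -0.5 to 2 mm the cover hung free (Fz about -3 N), and then it met the far rebate wall. I'll back off to mid-gap and lower it.

```bash
python3 - <<'E'
from slide import *
q=OP+.0012*U
arm.movel(q+[0,0,.2995],v=.02);st(arm,"back")
print(arm.movel(q+[0,0,.2955],v=.01,contact_N=6));st(arm,"down")
f=arm.grab_frame("scene");cv2.imwrite("pics/drop.png",cv2.resize(f["pixels"][200:360,340:540],None,fx=3,fy=3))
E
```

```text
back t22.73 [0.6013 0.2437 0.2995] F [ 0.07 -1.45 -2.87] open 0.0250 g 25.7
True
down t23.07 [0.6014 0.2438 0.2973] F [-1.4  -1.5   5.51] open 0.0252 g 26.6
```

View pics/drop.png

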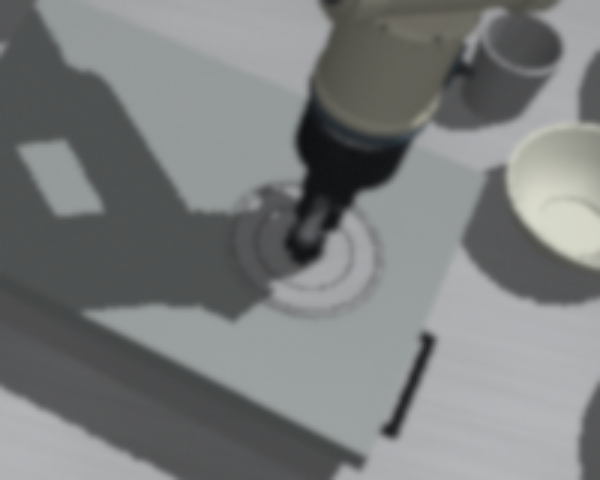

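The TCP is 5.0 mm below its sliding height and the cover fills the opening, with its ring centred at about (308,250) in the crop. I'll release, lift and check.

```bash
python3 - <<'E'
from slide import *
arm.release();arm.wait(.2)
q=OP+.0012*U;arm.movel(q+[0,0,.36],v=.08);arm.movel(q+[0,0,.42]-.25*U-[.1,0,0],v=.25);st(arm)
f=arm.grab_frame("scene");a=cv2.resize(f["pixels"][220:340,360:520],None,fx=3.5,fy=3.5,interpolation=cv2.INTER_CUBIC)
t=arm.grab_frame("top");A=blob(t,(199,210),14);B=blob(f,(440,280),16)
print(A[2],B[2],tri(t,A[2][0],f,B[2][0]))
cv2.imwrite("pics/end.png",a)
E
```

```text
t26.22 [0.4442 0.0008 0.4198] F [0.29 0.6  0.12] open 0.0855 g 0.0
((198.47378540039062, 209.76412963867188), (10.320307731628418, 11.565372467041016), 103.29523468017578) ((441.3562927246094, 279.5660095214844), (10.370379447937012, 13.453907012939453), 38.95133590698242) (array([0.6000899 , 0.24231599, 0.12760328]), np.float64(7.712817325859246e-05))
```

View pics/end.png

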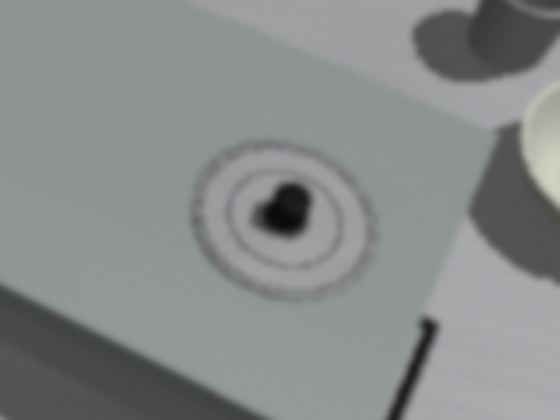

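The cover sits evenly in the rebate, with its ring gap all round centred at about (285,220). The knob triangulates 114 mm higher than it did on the counter, which matches a flush seat at 115 mm.

```bash
python3 -c "
from rig import arm
print(arm.hand_in())"
```

```text
the job is handed in; nothing more can be done
None
```

The cover was set down on the clear half, slid by feel into the rebate, released there lying flush as far as the force readings and pictures show, and the job was handed in at about 26 s; no verdict came back.

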